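# Knock the stuck press block out of a food mould

### The arm

A 6-joint arm with a two-finger parallel gripper is mounted at the origin on the work surface. World frame = base frame: x ahead of the robot, y to its left, z up, the work surface at z = 0. Lengths are in m, angles in rad, forces in N, time in s.
With the tool pointing down it reaches from about 0.35 to 0.975 m from the base axis. Payload 4.9 kg.
Tool frame: the origin (TCP) lies between the finger pads; the fingertips stand r.tip_extent ahead of it and the grasp point (between the pads) lies 6 mm ahead of it (r.tip_extent is the distance from the TCP to the fingertips, in m); z points along the fingers, y is the direction in which the jaws open and shut (so a half turn about z gives the same grasp; the last joint's range is limited). The gripper opens to 85 mm and grips with 20 to 120 N. Pads are 22 mm wide; open, the fingers measure 114 mm over their backs; the gripper's body (76 mm by 85 mm) begins 54 mm behind the grasp point. The pads swing forward as they close: fully open they stand 13 mm farther back than shut.
Start: joints at [-1.293, 0.053, 1.613, -0, 1.476, -0.119], TCP at [0.242, -0.576, 0.256] pointing down, gripper open.
Joint ranges: [-3.01, 3.01], [-1.01, 2.22], [0.06, 2.58], [-1.02, 4.17], [0.09, 2.62], [-3.14, 3.14]. Speed limits (rad/s): [2.57, 2.57, 3.14, 3.14, 3.14, 3.14].

### API

Orientations are given as a unit quaternion [w, x, y, z].
In Python, from station import r, optics, nets gives the robot as it stands.
- The arm moves only by the tool servo_tool, never from a script. Its arguments are lists of equal length, an entry for each row: "slide": the shift along the tool's x, y, z in cm, a list of three; "rotation": the turn, a rotation vector about the tool's x, y, z in rad, a list of three; "grip": the finger opening in cm, from 0 to 8.54. A call has exactly 5 rows; each row is the pose to reach, as a shift and turn from the pose commanded when the call began, along the tool's axes at that moment; what a row does not reach only later rows make up. A row lasts 1/10 s, in which the tool goes at most 50 mm and 8.59 degrees, less where a joint would pass 70% of its speed; a pose out of reach is approached as far as the arm can. A call with a gripper value outside its range is refused whole. The fingers move at their own pace and stop on an object; "grip_force" is the grip in N (left out, the last holds). Time passes only in rows, so rows that repeat a pose let the fingers close, or fill a call up. It gives the time, the measured TCP pose, the force and the opening at its end, in the units of the state.
- r.get_state(): the state, without advancing time (a new reading comes with each control period).
- optics.get_image(name): name is "scene" or "top" or "wrist"; returns the picture (384x512x3 uint8, blue, green, red); there is no depth.
- optics.camera_params(name): a dict with "intrinsics" (3x3 intrinsics, pixels), "dist" ([k1, k2, p1, p2, k3] as OpenCV has them; the pictures are not rectified), "R" (3x3) and "t" (3): a world point X has camera coordinates R X + t; the wrist camera has in their place "hand_eye" (4x4, takes a point from camera to tool coordinates, whose origin is the TCP and whose axes are the flange's). Camera axes: x right, y down, z forward; pixel columns grow to the right and rows downward; lengths in m; the calibration is good to about 2 mm. A picture is of the moment at which its call begins: read the wrist's pose just before it. camera_params takes no time and is no camera call.
- r.finish_job(): hands the job in, once; it reports no verdict.
Trained networks look in the newest picture that a camera, given by its name, has taken for a name from the list of things; names that differ only in an ending like _2 or _b are one class to them, and where a whole thing is asked for, a point or a joint stands for the part that bears it (a point fixed in the world has none). Each returns a list of dicts, best first, with "p" (0 to 1); they miss things now and then, are a little off and sometimes report something else, mostly with a low value. They report only what shows in the picture. A call takes as long as a camera call. They do not tell look-alikes from the thing itself.
- nets.recognise(camera, label): "box" ([left, top, right, bottom] in pixels, round what is visible of it).
- nets.tip_of(camera, label): "centre" ([row, column] in pixels: a listed point, or the origin of a listed thing).
The state is a dict: "t": time; "joint_pos": joint angles; "dq": joint speeds; "tau": joint torques, N m; "tcp_pos": TCP position; "tool_rot": TCP orientation; "force": force on the tool from outside, world axes, zero at the start; "wrist_torque": the same for the moment, N m; "gripper_width": finger opening in m.
Only numpy, scipy, OpenCV 4.12 (cv2) and the standard library are available. Lean on these libraries where they do the work, as an engineer would, in place of code of your own. Each camera call takes 0.05 s, during which the arm holds its last target.

### The job

The wooden press block is jammed in the small square steel mould that lies on its side. Pick up the mould, turn it upside down over the shallow metal tray and tap its mouth on the tray, as often as it takes, until the block drops out into the tray. Leave the block in the tray, then stand the empty mould mouth-down on the black rubber mat to drain; leave everything else on the bench where it is.

Things in the scene. Friction and masses are not known exactly. Their poses are not given: they have to be found in the camera images.
- mould: Square steel tube closed at one end: 80 mm long, 50 x 50 outside, walls 2.5, end wall 3, about 160 g. Lies on one flat side at the start, mouth roughly away from the robot; mould, tray and mat swap places. Origin: centre of the side it lies on (25 mm from its middle axis). Its x axis runs along it, out of the mouth (mouth at +40 mm, closed end -40); z up as it lies. Upside down: x points down.
- mould_mouth (a point): centre of the mould's open mouth, on its middle axis, flush with the rim
- block: Beech press block jammed in the mould: 40 mm long (its x, along the mould to the mouth), 42 x 42 across, about 60 g. Front face 18 mm inside the mouth. Origin: centre of its underside as it lies. Two small leaf springs in the mould's side walls pinch its tail, with 2 to 3 times its weight: turning it over or a mild shake does not free it.
- block_center (a point): Middle of the press block. Each brisk tap of the inverted mould with its rim on the tray (meeting it at 0.1 to 0.25 m/s, short stop of 8 to 15 N) lets the block creep out a little; after about 4 mm, usually 1 to 7 taps, it is free and drops. With the mouth on the tray floor it drops inside the mould and stays on the tray when the mould is lifted straight up 50 mm or more.
- tray: shallow aluminium tray fixed to the bench, 240 (its x) x 190 (its y) mm outside, walls 4 mm thick, rim 25 mm high, floor 4 mm thick. Origin: centre of its underside, at bench height.
- mat: black rubber drying mat fixed to the bench, 170 (its x) x 150 (its y) mm, 6 mm thick. Origin: centre of its underside, at bench height.
- ramekin: bystander: white ceramic ramekin, 76 across, 42 high; origin under its centre
- thermometer: bystander: black pocket thermometer lying flat, body 100 x 26 x 16 with a thin steel probe 50 long; origin under its body
- tub: bystander: clear plastic tub of toothpicks, 68 across, 50 high (picks to 62); origin under its centre
- squeeze: bystander: white squeeze bottle with a pointed nozzle, 60 across, 185 high; origin under its centre
- spatula: bystander: kitchen spatula lying on the bench
- spoon: bystander: spoon lying at the far side of the bench
There are look-alikes about, which are no part of the job. Leave any turquoise look-alike of the mould alone. There is more than one size of the mat; the one meant has the size given above.

How it is judged:
On the way, in this order (a step that is already met when the one before it is completed fails the run):
1. the gripper holds the mould upside down over the tray, clear of it, with the block still in it (angle between mould's own x axis and vertical above 2.5 rad and x of block in the frame of mould below 0.015 m and contact force between the fingers and mould above 0.5 N and x of mould_mouth in the frame of tray between -0.12 and 0.12 m and y of mould_mouth in the frame of tray between -0.095 and 0.095 m and contact force between mould and tray below 0.3 N), for 0.1 s.
2. the held mould, upside down with the block still in it, is tapped on the tray (more than 2 N) (angle between mould's own x axis and vertical above 2.5 rad and x of block in the frame of mould below 0.015 m and contact force between the fingers and mould above 0.5 N and x of mould_mouth in the frame of tray between -0.12 and 0.12 m and y of mould_mouth in the frame of tray between -0.095 and 0.095 m and contact force between mould and tray above 2 N).
3. the block has dropped onto the tray floor (x of block_center in the frame of tray between -0.116 and 0.116 m and y of block_center in the frame of tray between -0.091 and 0.091 m and z of block_center in the frame of tray below 0.031 m), for 0.2 s.
At the end, for the whole second after the job is handed in: The block lies at rest on the tray floor, its middle inside the tray's walls and at most 31 mm above the bench; the empty mould stands at rest mouth-down (within 8 degrees) on the mat, its mouth's centre within the mat's outline and within 5 mm of its surface (all of step 3 and x of mould_mouth in the frame of mat between -0.085 and 0.085 m and y of mould_mouth in the frame of mat between -0.075 and 0.075 m and angle between mould's own x axis and vertical above 3 rad and z of mould_mouth in the frame of mat below 0.011 m and linear speed of each of block, mould below 0.02 m/s); the robot touches nothing.
It fails at once if a bystander is shifted by more than 40 mm (distance of any of ramekin, thermometer, tub, squeeze, spatula, spoon from where it was at the start of the episode above 0.04 m).
It also fails if it takes over 48 s, if anything falls off the work surface, if the arm or the gripper's body presses on something with over 40 N, if the wrist force passes 120 N, or if a joint passes its speed limit or range.

## Working session

There is one attempt and no reset: what is moved stays moved. The work goes in short steps, Python scripts to look and compute and a tool call to move; the robot and the scene stay as the last step left them, time stands still between calls to the robot, and variables do not carry over. Pictures are saved under pics/ and viewed, and the job is handed in when it is done.

Besides the shell and the picture viewer there is one more tool, called as name(argument=value, ...) on one line, values as JSON. servo_tool: Moves the arm, as the interface text tells. Its arguments: {"type":"object","properties":{"slide":{"type":"array"},"rotation":{"type":"array"},"grip":{"type":"array"},"grip_force":{"type":"number"}},"required":["slide","rotation","grip"]}

```bash
mkdir -p pics; ls; python3 - <<'E'
from station import r, optics, nets
import cv2,numpy as np
for n in ["scene","top"]:
    im=optics.get_image(n); cv2.imwrite(f"pics/{n}0.png",im)
    p=optics.camera_params(n); print(n,{k:np.round(v,4).tolist() for k,v in p.items()})
p=optics.camera_params("wrist"); print({k:np.round(v,4).tolist() for k,v in p.items()})
for l in ["mould","mould_mouth","tray","mat"]:
    print(l,[(np.round(d["centre"],1).tolist(),round(d["p"],2)) for d in nets.tip_of("top",l)])
print(r.tip_extent, {k:np.round(v,4).tolist() for k,v in r.get_state().items()})
E
```

```text
pics
scene {'intrinsics': [[430.3574, 0.0, 251.7663], [0.0, 430.3574, 191.4649], [0.0, 0.0, 1.0]], 'dist': [-0.1371, 0.0, 0.0, 0.0, 0.0], 'R': [[0.7354, 0.6775, 0.0146], [0.5177, -0.5478, -0.6572], [-0.4372, 0.4909, -0.7536]], 't': [-0.3368, -0.2724, 1.7663]}
top {'intrinsics': [[405.1823, 0.0, 259.9346], [0.0, 405.1823, 190.9473], [0.0, 0.0, 1.0]], 'dist': [0.0272, 0.0, 0.0, 0.0, 0.0], 'R': [[0.0098, -0.9999, -0.0095], [-0.9898, -0.0084, -0.1424], [0.1423, 0.0108, -0.9898]], 't': [-0.0848, 0.5243, 1.5577]}
{'intrinsics': [[282.1054, 0.0, 256.9173], [0.0, 282.1054, 190.5984], [0.0, 0.0, 1.0]], 'dist': [-0.0426, 0.0, 0.0, 0.0, 0.0], 'hand_eye': [[-0.0016, -0.9448, -0.3277, 0.085], [1.0, -0.0018, 0.0004, 0.0014], [-0.001, -0.3277, 0.9448, -0.1174], [0.0, 0.0, 0.0, 1.0]]}
mould [([158.5, 165.0], 0.84), ([196.0, 158.9], 0.82)]
mould_mouth [([149.0, 158.1], 0.62), ([184.3, 160.3], 0.61), ([179.4, 236.5], 0.55)]
tray [([190.3, 314.3], 0.8)]
mat [([181.7, 234.2], 0.72), ([257.1, 136.4], 0.71)]
0.025 {'t': 0.3, 'joint_pos': [-1.293, 0.0529, 1.6134, 0.0, 1.476, -0.119], 'dq': [-0.0003, -0.0029, -0.0031, -0.0, 0.0003, -0.0009], 'tau': [0.0, -39.3096, -36.9757, -0.0001, 0.0039, 0.0], 'tcp_pos': [0.2415, -0.5763, 0.2559], 'tool_rot': [-0.0003, 0.9804, 0.1971, -0.0], 'force': [-0.1418, 0.1626, 0.2901], 'wrist_torque': [-0.0098, -0.0106, -0.0563], 'gripper_width': 0.0853}
```

View pics/top0.png

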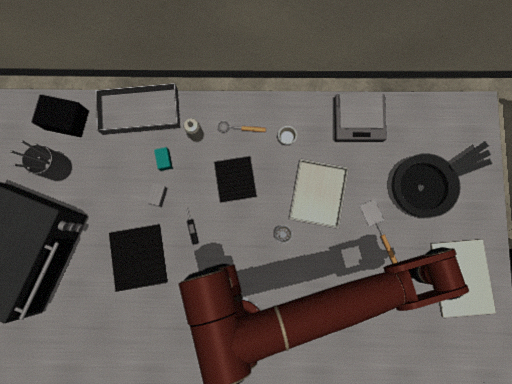

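View pics/scene0.png

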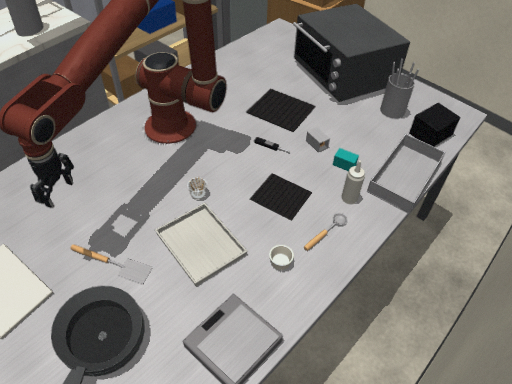

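```bash
cat > h.py <<'E'
import numpy as np,cv2
from station import r, optics, nets
from scipy.spatial.transform import Rotation as Rn
def cam(n):
    p=optics.camera_params(n);return p
def ray(n,uv,z,p=None):
    p=p or cam(n)
    q=cv2.undistortPoints(np.array([[uv]],float),np.array(p["intrinsics"]),np.array(p["dist"]))[0,0]
    R=np.array(p["R"]);t=np.array(p["t"]);d=R.T@np.array([*q,1]);c=-R.T@t
    return c+d*(z-c[2])/d[2]
def proj(n,X,p=None):
    p=p or cam(n)
    rv=cv2.Rodrigues(np.array(p["R"]))[0]
    return cv2.projectPoints(np.atleast_2d(np.array(X,float)),rv,np.array(p["t"]),np.array(p["intrinsics"]),np.array(p["dist"]))[0][:,0]
E
python3 - <<'E'
import cv2
im=cv2.imread("pics/top0.png")
cv2.imwrite("pics/top0_crop.png",cv2.resize(im[120:290,90:240],None,fx=3.5,fy=3.5,interpolation=cv2.INTER_CUBIC))
im=cv2.imread("pics/scene0.png")
E
```

```text
(no output)
```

View pics/top0_crop.png

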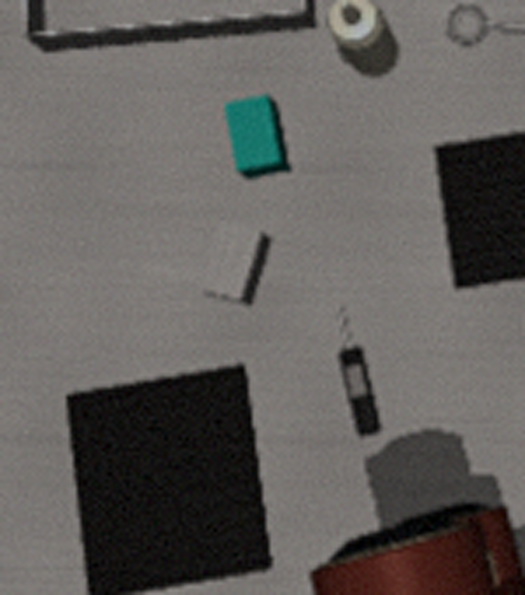

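Candidates for the mould: grey at top pixel (158,195), which matches the bare steel in the description, and turquoise at (163,158), the look-alike to leave alone. Candidates for the mat: (235,179) and (138,257); I'll measure both.

```bash
python3 - <<'E'
from h import *
im=cv2.imread("pics/top0.png")
g=im.max(2)
for name,(x0,y0,x1,y1),z in [("matA",(205,145,268,212),.006),("matB",(100,218,178,300),.006)]:
    m=((cv2.GaussianBlur(g,(3,3),0)<50)*255).astype('uint8'); mm=np.zeros_like(m);mm[y0:y1,x0:x1]=m[y0:y1,x0:x1]
    c=max(cv2.findContours(mm,0,cv2.CHAIN_APPROX_NONE)[0],key=cv2.contourArea)
    b=cv2.boxPoints(cv2.minAreaRect(c)); 
    W=np.array([ray("top",p,z)[:2] for p in b]);print(name,b.round(1).tolist(),W.round(3).tolist(),np.linalg.norm(np.diff(W,axis=0),axis=1).round(3),W.mean(0).round(4))
# tray corners eyeballed: refine by crop
def crop(n,x0,y0,x1,y1,f,o,src):
    im=cv2.imread(src); cv2.imwrite(o,cv2.resize(im[y0:y1,x0:x1],None,fx=f,fy=f,interpolation=cv2.INTER_CUBIC))
crop("top",280,150,355,236,6,"pics/tray_c.png","pics/top0.png")
crop("top",135,170,185,220,10,"pics/mould_c.png","pics/top0.png")
crop("s",290,115,345,165,10,"pics/mould_s.png","pics/scene0.png")
E
```

```text
matA [[213.60000610351562, 161.89999389648438], [249.1999969482422, 156.0], [255.8000030517578, 195.89999389648438], [220.3000030517578, 201.8000030517578]] [[0.647, 0.109], [0.673, -0.035], [0.509, -0.063], [0.484, 0.078]] [0.146 0.166 0.144] [0.5784 0.0225]
matB [[107.0999984741211, 231.6999969482422], [159.1999969482422, 224.3000030517578], [167.60000610351562, 283.1000061035156], [115.5, 290.5]] [[0.362, 0.523], [0.393, 0.319], [0.165, 0.275], [0.136, 0.476]] [0.207 0.232 0.202] [0.2637 0.3982]
```

View pics/tray_c.png

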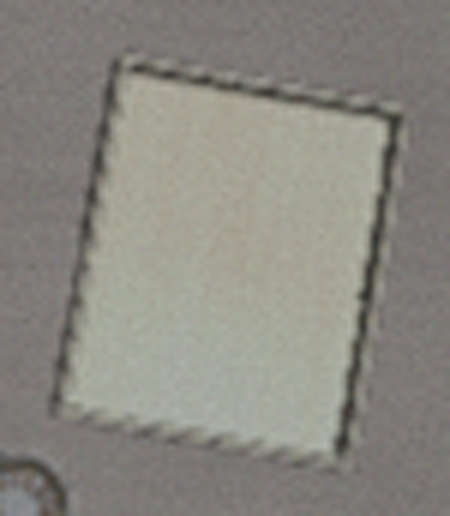

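View pics/mould_c.png

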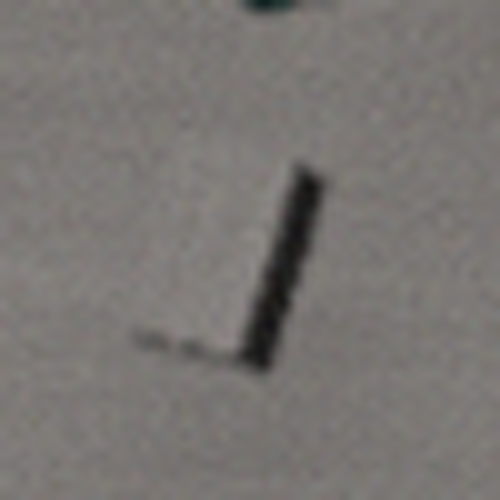

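View pics/mould_s.png

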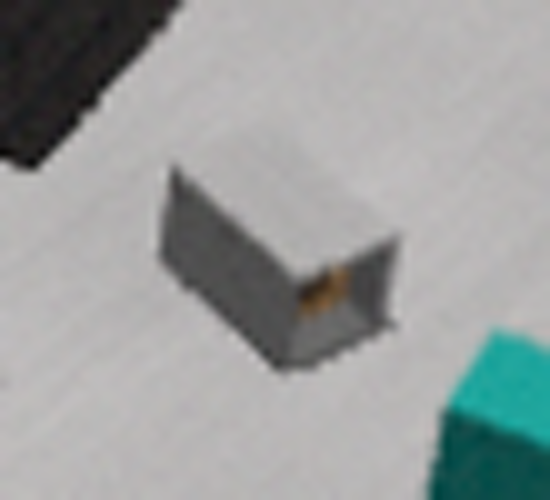

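Mat A at pixel (235,179) measures about 166 x 146 mm, which fits 170 x 150. Mat B, at about 205 x 232 mm, is the wrong size. The scene crop shows the grey steel tube at (318,142) with beech visible in its mouth, facing away from the robot, so this is the mould. Next I'll fit its pose.

```bash
python3 - <<'E'
from h import *
from scipy.optimize import least_squares
P={n:cam(n) for n in("scene","top")}
def pts(x,y,a,B):
    c,s=np.cos(a),np.sin(a);return np.c_[x+c*B[:,0]-s*B[:,1],y+s*B[:,0]+c*B[:,1],B[:,2]]
h=.025
# mould: y left(+) ; right side(-y)
B=np.array([[-.04,-h,.05],[-.04,-h,0],[.04,-h,.05],[.04,-h,0],[.04,h,.05],[.04,h,0]])
S=np.array([[307.2,131.9],[305.8,140.5],[320,143],[319,152],[329.8,138.7],[329,147.5]])
# top view: mouth-right top, mouth-right bottom, closed right top, closed-right bottom, closed-left top
BT=np.array([[.04,-h,.05],[-.04,-h,.05],[-.04,-h,.0],[-.04,h,.05]])
T=np.array([[164.6,186.6],[159,205.3],[161.5,206.8],[148.5,203]])
f=lambda v:np.r_[(proj("scene",pts(*v,B),P["scene"])-S).ravel(),(proj("top",pts(*v,BT),P["top"])-T).ravel()]
s=least_squares(f,[.5,.3,-.3],loss="soft_l1");print("mould",s.x.round(4),f(s.x).round(1))
h2=.095
BR=np.array([[.12,h2,.025],[.12,-h2,.025],[-.12,-h2,.025],[-.12,h2,.025]])
T2=np.array([[280+115/6,150+58/6],[280+402/6,150+108/6],[280+345/6,150+467/6],[280+52/6,150+410/6]])
f2=lambda v:(proj("top",pts(*v,BR),P["top"])-T2).ravel()
s=least_squares(f2,[.55,-.25,-.1]);print("tray",s.x.round(4),f2(s.x).round(1))
for n,p in [("ramekin",(287,135)),("tub",(282,233)),("therm",(192,230)),("squeeze",(192,130)),("turq",(163,158))]: print(n,ray("top",p,.03).round(3))
print(proj("top",pts(*s.x,BR)).round(0).tolist()); 
E
```

```text
mould [ 0.5083  0.3271 -0.2255] [-0.3 -0.6 -0.3  0.2  0.1 -0.2 -0.5  0.3  0.1 -0.6 -1.   0.  -0.2 -1.1
 -0.  -0.   0.7 -0.2 -1.9 -0.7]
tray [ 0.52   -0.3099 -0.1759] [ 0.4 -0.  -0.4  0.2 -0.4 -0.3  0.4  0.2]
ramekin [ 0.755 -0.187  0.03 ]
tub [ 0.361 -0.167  0.03 ]
therm [0.37  0.184 0.03 ]
squeeze [0.773 0.197 0.03 ]
turq [0.656 0.309 0.03 ]
[[300.0, 160.0], [347.0, 168.0], [337.0, 228.0], [289.0, 219.0]]
```

servo_tool(slide=[[4.8,-1.7,-0.8],[9.6,-3.3,-1.6],[14.4,-5.0,-2.4],[19.2,-6.6,-3.2],[24.0,-8.3,-4.0]], rotation=[[0.05,-0.06,0.05],[0.1,-0.12,0.1],[0.15,-0.18,0.15],[0.2,-0.24,0.2],[0.25,-0.3,0.25]], grip=[8.5,8.5,8.5,8.5,8.5])

```text
t: 0.8
tcp_pos: [0.427, -0.4103, 0.296]
tool_rot: [-0.092, 0.978, 0.069, -0.171]
force: [-0.0, -0.8, -0.5]
gripper_width: 0.085
```

```bash
cat > log.py <<'E'
import json
from h import *
s=r.get_state()
d={k:np.array(s[k]).tolist() for k in("t","joint_pos","tcp_pos","tool_rot","force","gripper_width")}
open("log.jsonl","a").write(json.dumps(d)+"\n")
print({k:np.round(v,4).tolist() for k,v in d.items()})
E
python3 log.py
```

```text
{'t': 0.8, 'joint_pos': [-0.8263, 0.1795, 1.4417, -0.158, 1.8797, 0.5823], 'tcp_pos': [0.427, -0.4103, 0.296], 'tool_rot': [-0.0922, 0.9784, 0.0693, -0.1714], 'force': [-0.0348, -0.8332, -0.4782], 'gripper_width': 0.085}
```

```bash
echo '{"t":0.3,"joint_pos":[-1.293, 0.0529, 1.6134, 0.0, 1.476, -0.119],"tcp_pos":[0.2415, -0.5763, 0.2559],"tool_rot":[-0.0003, 0.9804, 0.1971, 0.0]}' >> log.jsonl
python3 - <<'E'
import json,itertools
from h import *
D=[json.loads(l) for l in open("log.jsonl")]
E=lambda ax,a:Rn.from_euler(ax,a)
for s1,s2,s4,s6 in itertools.product([1],[1,-1],[1,-1],[1,-1]):
  o=[]
  A=[]
  for d in D:
    q=d["joint_pos"];M=E('z',s1*q[0])*E('y',s2*(q[1]+q[2]))*E('z',s4*q[3])*E('y',s2*q[4])*E('z',s6*q[5])
    w=d["tool_rot"];A.append((M.inv()*Rn.from_quat([w[1],w[2],w[3],w[0]])))
  print(s2,s4,s6,round((A[0].inv()*A[1]).magnitude(),4),A[0].as_rotvec().round(3))
E
```

```text
1 1 1 0.0001 [-0.     0.     1.571]
1 1 -1 1.4026 [-0.     0.     2.735]
1 -1 1 0.316 [ 0.068 -0.332  1.654]
1 -1 -1 1.5236 [ 0.304 -0.304  2.803]
-1 1 1 0.7828 [ 0.845 -0.19   1.483]
-1 1 -1 1.5729 [1.006 0.38  2.549]
-1 -1 1 0.7166 [0.776 0.16  1.481]
-1 -1 -1 1.532 [0.695 0.695 2.564]
```

```bash
cat >> h.py <<'E'
import json
def rot(w): return Rn.from_quat([w[1],w[2],w[3],w[0]])
def cur():
    s=r.get_state();return np.array(s["tcp_pos"]),rot(s["tool_rot"])
def rel(p,R,p0=None,R0=None):
    if p0 is None:p0,R0=cur()
    return (R0.inv().apply(np.array(p)-p0)*100).round(2),(R0.inv()*R).as_rotvec().round(3)
MO=np.array([.5083,.3271]);MY=-.2255
def grasp_R(a,yaw,s):
    m=np.array([np.cos(yaw),np.sin(yaw),0]);up=np.array([0,0,1.])
    z=np.sin(a)*m-np.cos(a)*up;x=s*(np.cos(a)*m+np.sin(a)*up)
    return Rn.from_matrix(np.c_[x,np.cross(z,x),z])
E
python3 - <<'E'
from h import *
for s in(1,-1):
  print(rel([.6,-.1,.3],grasp_R(.6,MY,s)))
E
```

```text
(array([ 21.17, -28.48,  -1.53]), array([-0.255,  0.958,  0.313]))
(array([ 21.17, -28.48,  -1.53]), array([-1.315, -0.35 , -2.494]))
```

servo_tool(slide=[[2.9,-4.0,-0.2],[5.8,-8.0,-0.4],[8.7,-12.0,-0.6],[11.6,-16.0,-0.8],[14.5,-20.0,-1.0]], rotation=[[-0.03,0.13,0.04],[-0.06,0.26,0.08],[-0.1,0.39,0.12],[-0.14,0.52,0.16],[-0.18,0.65,0.2]], grip=[8.5,8.5,8.5,8.5,8.5])

```text
t: 1.3
tcp_pos: [0.5439, -0.1929, 0.3]
tool_rot: [-0.005, 0.987, -0.045, 0.152]
force: [-0.6, 0.3, -0.7]
gripper_width: 0.0854
```

```bash
python3 log.py;python3 - <<'E'
from h import *
print(rel([.6,.1,.3],grasp_R(.6,MY,1)))
E
```

```text
{'t': 1.3, 'joint_pos': [-0.5375, -0.2567, 1.8474, 0.1583, 1.2875, 1.1011], 'tcp_pos': [0.5439, -0.1929, 0.3], 'tool_rot': [-0.0053, 0.9873, -0.0455, 0.1524], 'force': [-0.5783, 0.2572, -0.6524], 'gripper_width': 0.0854}
(array([  2.65, -29.67,   1.59]), array([-0.082,  0.296,  0.113]))
```

servo_tool(slide=[[0.3,-4.8,0.2],[0.6,-9.6,0.4],[0.9,-14.4,0.6],[1.2,-19.2,0.8],[1.5,-24.0,1.0]], rotation=[[-0.02,0.06,0.02],[-0.04,0.12,0.04],[-0.06,0.18,0.06],[-0.08,0.24,0.08],[-0.08,0.3,0.1]], grip=[8.5,8.5,8.5,8.5,8.5])

```text
t: 1.8
tcp_pos: [0.5805, 0.0456, 0.3004]
tool_rot: [0.032, 0.95, -0.1, 0.294]
force: [0.2, 0.1, -0.6]
gripper_width: 0.0851
```

```bash
python3 log.py; cat >> h.py <<'E'
E_=lambda ax,a:Rn.from_euler(ax,a)
def basis(q):
    R1=E_('z',q[0]);R2=R1*E_('y',q[1]);R3=R1*E_('y',q[1]+q[2]);R5=R3*E_('z',q[3])*E_('y',q[4]);R=R5*E_('z',q[5])*E_('z',np.pi/2)
    return R1.as_matrix(),R2.as_matrix(),R3.as_matrix(),R.as_matrix()
def Arow(q):
    R1,R2,R3,R=basis(q)
    z=np.array([[0],[0],[1.]])
    return np.c_[z,R1[:,0],R1[:,1],R2[:,2],R2[:,0],R3[:,2],R3[:,0],R[:,2]]
E
python3 - <<'E'
from h import *
D=[json.loads(l) for l in open("log.jsonl")]
for cols in (list(range(8)),[0,2,3,5,7],[0,1,2,3,5,7],[0,2,3,5,6,7]):
  A=np.vstack([Arow(d["joint_pos"])[:,cols] for d in D]);b=np.hstack([d["tcp_pos"] for d in D])
  x,res,rk,sv=np.linalg.lstsq(A,b,rcond=None);print(cols,x.round(4),np.abs(A@x-b).max().round(5),rk,sv.round(3))
E
```

```text
{'t': 1.8, 'joint_pos': [0.0045, -0.3982, 2.0102, -0.1519, 0.945, 1.8367], 'tcp_pos': [0.5805, 0.0456, 0.3004], 'tool_rot': [0.0323, 0.9499, -0.0998, 0.2944], 'force': [0.2095, 0.1155, -0.6373], 'gripper_width': 0.0851}
[0, 1, 2, 3, 4, 5, 6, 7] [2.369e-01 4.000e-04 7.420e-02 4.264e-01 0.000e+00 6.095e-01 9.450e-02
 2.545e-01] 1e-05 8 [3.95  3.445 2.001 0.608 0.365 0.148 0.033 0.029]
[0, 2, 3, 5, 7] [0.1521 0.074  0.4086 0.604  0.2466] 0.00227 5 [3.43  2.001 1.985 0.52  0.148]
[0, 1, 2, 3, 5, 7] [ 0.1521 -0.001   0.074   0.4086  0.605   0.2466] 0.00227 6 [3.452 2.791 2.    0.521 0.148 0.039]
[0, 2, 3, 5, 6, 7] [0.2369 0.0742 0.4264 0.6099 0.0945 0.2545] 2e-05 6 [3.946 2.009 2.    0.606 0.148 0.029]
```

```bash
cat >> h.py <<'E'
from scipy.optimize import least_squares as LS
KP=np.array([.2369,.0742,.4264,.6099,.0945,.2545]);KC=[0,2,3,5,6,7]
LO=np.array([-3.01,-1.01,.06,-1.02,.09,-3.14]);HI=np.array([3.01,2.22,2.58,4.17,2.62,3.14])
def fk(q): return Arow(q)[:,KC]@KP, Rn.from_matrix(basis(q)[3])
def ik(p,R,q0):
    def f(q):
        P,Q=fk(q);return np.r_[(P-p)*5,(R.inv()*Q).as_rotvec()]
    s=LS(f,np.clip(q0,LO+.01,HI-.01),bounds=(LO,HI));return s.x,np.abs(s.fun).max()
def ikm(p,R,seeds):
    best=None
    for q0 in seeds:
        q,e=ik(p,R,q0)
        if e<2e-3:
            m=np.min(np.minimum(q-LO,HI-q)); 
            if best is None or m>best[1]: best=(q,m)
    return best
def inv_R(a,h,s):
    # inverted: mould x = down ; tool heading h
    m=np.array([0,0,-1.]);o=np.array([np.cos(h),np.sin(h),0])
    z=np.sin(a)*m+np.cos(a)*o;x=s*(np.cos(a)*m-np.sin(a)*o)
    return Rn.from_matrix(np.c_[x,np.cross(z,x),z])
def tcp(gp,R): return np.array(gp)-R.apply([0,0,.006])
E
python3 - <<'E'
from h import *
q0=np.array(r.get_state()["joint_pos"]);
rng=np.random.default_rng(0)
def seeds(p):
    b=np.arctan2(p[1],p[0]);return [[b-.1,.3,1.7,q4,q5,q6] for q4 in(0,.6,-.6,1.5,2.8) for q5 in (.5,1.2) for q6 in(-1.5,1.5)]
m=np.array([np.cos(MY),np.sin(MY)])
for a in(.3,.45,.6,.8):
  R=grasp_R(a,MY,1);g=[*(MO-.018*m),.027]
  b=ikm(tcp(g,R),R,[q0]+seeds(g));print("grasp",a,None if b is None else (b[0].round(2),b[1].round(2)))
  for nm,gp in(("tray",[.52,-.31,.066]),("trayhi",[.52,-.31,.2]),("mat",[.578,.0225,.068])):
    for h in np.arange(-1.6,1.7,.4):
      R=inv_R(a,h,1); b=ikm(tcp(gp,R),R,seeds(gp))
      if b and b[1]>.1:print(nm,a,round(h,1),b[0].round(2),b[1].round(2))
E
```

```text
grasp 0.3 (array([ 0.56,  0.13,  1.96, -0.28,  0.86,  2.52]), np.float64(0.62))
tray 0.3 -0.8 [-0.56  0.07  2.35  3.56  0.58  1.28] 0.23
tray 0.3 -0.4 [-0.84  0.05  2.37  2.41  0.65  2.05] 0.21
tray 0.3 -0.0 [-1.03  0.15  2.25  1.77  0.99  2.33] 0.33
tray 0.3 0.4 [-1.1   0.31  2.05  1.4   1.31  2.39] 0.53
tray 0.3 0.8 [-1.08  0.48  1.81  1.15  1.59  2.37] 0.77
tray 0.3 1.2 [-1.01  0.63  1.57  0.93  1.86  2.31] 0.76
tray 0.3 1.6 [-0.91  0.77  1.36  0.71  2.1   2.19] 0.52
trayhi 0.3 -0.4 [-0.84 -0.36  2.4   1.87  0.44  2.67] 0.18
trayhi 0.3 -0.0 [-1.03 -0.19  2.27  1.54  0.96  2.73] 0.31
trayhi 0.3 0.4 [-1.1   0.03  2.06  1.34  1.36  2.65] 0.49
trayhi 0.3 0.8 [-1.08  0.24  1.82  1.16  1.68  2.57] 0.57
trayhi 0.3 1.2 [-1.01  0.43  1.59  0.98  1.97  2.48] 0.65
trayhi 0.3 1.6 [-0.91  0.58  1.37  0.79  2.22  2.33] 0.4
mat 0.3 -0.4 [0.13 0.06 2.35 4.   0.69 1.02] 0.17
mat 0.3 -0.0 [-0.16 -0.03  2.45  2.85  0.56  1.77] 0.13
mat 0.3 0.4 [-0.42  0.03  2.38  1.96  0.86  2.27] 0.2
mat 0.3 0.8 [-0.54  0.19  2.2   1.53  1.2   2.36] 0.38
mat 0.3 1.2 [-0.55  0.36  1.97  1.23  1.49  2.36] 0.61
mat 0.
[... 2710 characters left out ...]
8  0.45  0.62 -2.22] 0.4
trayhi 0.8 -0.0 [-0.9  -0.25  2.11  0.77  0.91 -2.85] 0.29
trayhi 0.8 0.8 [-0.97  0.08  1.8   0.76  1.48  2.79] 0.35
trayhi 0.8 1.2 [-0.92  0.23  1.63  0.64  1.72  2.54] 0.6
trayhi 0.8 1.6 [-0.86  0.36  1.47  0.49  1.91  2.28] 0.71
mat 0.8 -1.6 [ 0.22  0.32  1.78 -0.76  1.36  0.54] 0.26
mat 0.8 -1.2 [ 0.22  0.17  1.95 -0.89  1.09  0.32] 0.13
mat 0.8 -0.4 [ 0.05 -0.12  2.25 -0.84  0.42 -0.45] 0.18
mat 0.8 -0.0 [-0.13 -0.19  2.31  0.35  0.27 -2.01] 0.18
mat 0.8 0.4 [-0.3  -0.14  2.27  0.94  0.58 -2.97] 0.17
mat 0.8 0.8 [-0.39 -0.01  2.15  0.95  0.92  2.95] 0.19
mat 0.8 1.2 [-0.42  0.14  1.99  0.84  1.21  2.7 ] 0.44
mat 0.8 1.6 [-0.39  0.29  1.81  0.7   1.45  2.49] 0.65
```

```bash
cat >> h.py <<'E'
from scipy.spatial.transform import Slerp
def plan(p,R,n=None,step=.047,rstep=.14,show=True):
    """straight path current->target; prints rows (cm/rad in tool axes at each call start) and ik check"""
    p0,R0=cur();q=np.array(r.get_state()["joint_pos"])
    D=np.linalg.norm(p-p0);A=(R0.inv()*R).magnitude()
    N=n or max(1,int(np.ceil(max(D/step,A/rstep))))
    sl=Slerp([0,1],Rn.concatenate([R0,R]))
    pb,Rb=p0,R0;ql=q;print("N",N,"D",D.round(3),"A",A.round(2))
    for i in range(1,N+1):
        pi=p0+(p-p0)*i/N;Ri=sl(i/N)
        q1,e=ik(pi,Ri,ql)
        sv,rv=rel(pi,Ri,pb,Rb)
        fl="" if e<2e-3 else " IKERR %.3f"%e
        sp=np.abs(q1-ql)/.1/np.array([2.57,2.57,3.14,3.14,3.14,3.14])
        if sp.max()>.65: fl+=" fast %.2f"%sp.max()
        print(sv.tolist(),rv.tolist(),q1.round(2).tolist() if i%5==0 or i==N else "",fl);ql=q1
        if i%5==0: pb,Rb=pi,Ri;print("--")
E
python3 - <<'E'
from h import *
m=np.array([np.cos(MY),np.sin(MY),0]);a=.45
R=grasp_R(a,MY,-1);g=np.array([*MO,.027])-.018*m
plan(tcp(g,R)-R.apply([0,0,.15]),R)
E
```

```text
Traceback (most recent call last):
  File "h.py", line 64, in plan
    pb,Rb=p0,R0;ql=q;print("N",N,"D",D.round(3),"A",A.round(2))
                                                    ^^^^^^^
AttributeError: 'float' object has no attribute 'round'
```

```bash
sed -i 's/D.round(3),"A",A.round(2)/round(float(D),3),"A",round(float(A),2)/' h.py; python3 - <<'E'
from h import *
m=np.array([np.cos(MY),np.sin(MY),0]);a=.45
R=grasp_R(a,MY,-1);g=np.array([*MO,.027])-.018*m
plan(tcp(g,R)-R.apply([0,0,.15]),R)
E
```

```text
N 23 D 0.364 A 3.13
[-1.1, -1.14, -0.05] [0.01, -0.0, -0.136]  
[-2.19, -2.28, -0.11] [0.021, -0.001, -0.271]  
[-3.29, -3.42, -0.16] [0.031, -0.001, -0.407]  
[-4.39, -4.55, -0.22] [0.041, -0.001, -0.542]  
[-5.48, -5.69, -0.27] [0.051, -0.002, -0.678] [0.13, -0.44, 2.08, -0.18, 0.94, 1.28] 
--
[-0.14, -1.58, 0.02] [0.01, -0.0, -0.136]  
[-0.28, -3.15, 0.04] [0.021, -0.001, -0.271]  
[-0.42, -4.73, 0.06] [0.031, -0.001, -0.407]  
[-0.56, -6.3, 0.08] [0.041, -0.001, -0.542]  
[-0.7, -7.88, 0.09] [0.051, -0.002, -0.678] [0.28, -0.43, 2.11, -0.22, 0.95, 0.76] 
--
[0.88, -1.31, 0.1] [0.01, -0.0, -0.136]  
[1.76, -2.62, 0.19] [0.021, -0.001, -0.271]  
[2.64, -3.94, 0.29] [0.031, -0.001, -0.407]  
[3.51, -5.25, 0.38] [0.041, -0.001, -0.542]  
[4.39, -6.56, 0.48] [0.051, -0.002, -0.678] [0.44, -0.37, 2.11, -0.29, 0.98, 0.27] 
--
[1.51, -0.47, 0.14] [0.01, -0.0, -0.136]  
[3.01, -0.93, 0.28] [0.021, -0.001, -0.271]  
[4.52, -1.4, 0.42] [0.031, -0.001, -0.407]  
[6.02, -1.86, 0.56] [0.041, -0.001, -0.542]  
[7.53, -2.33, 0.7] [0.051, -0.002, -0.678] [0.61, -0.26, 2.07, -0.37, 1.02, -0.19] 
--
[1.46, 0.59, 0.13] [0.01, -0.0, -0.136]  
[2.92, 1.18, 0.27] [0.021, -0.001, -0.271]  
[4.39, 1.77, 0.4] [0.031, -0.001, -0.407] [0.71, -0.18, 2.03, -0.42, 1.05, -0.47]
```

servo_tool(slide=[[-1.1,-1.1,-0.1],[-2.2,-2.3,-0.1],[-3.3,-3.4,-0.2],[-4.4,-4.6,-0.2],[-5.5,-5.7,-0.3]], rotation=[[0.01,0,-0.14],[0.02,0,-0.28],[0.03,0,-0.42],[0.04,0,-0.56],[0.05,0,-0.7]], grip=[8.5,8.5,8.5,8.5,8.5])

```text
t: 2.3
tcp_pos: [0.5459, 0.1096, 0.2707]
tool_rot: [0.108, 0.927, 0.242, 0.265]
force: [0.7, 0.1, 1.3]
gripper_width: 0.085
```

servo_tool(slide=[[-0.1,-1.6,0.0],[-0.3,-3.2,0.0],[-0.4,-4.7,0.1],[-0.6,-6.3,0.1],[-0.7,-7.9,0.1]], rotation=[[0.01,0,-0.14],[0.02,0,-0.28],[0.03,0,-0.42],[0.04,0,-0.56],[0.05,0,-0.7]], grip=[8.5,8.5,8.5,8.5,8.5])

```text
t: 2.8
tcp_pos: [0.5106, 0.1739, 0.241]
tool_rot: [0.17, 0.79, 0.552, 0.206]
force: [-0.4, 0.0, 0.1]
gripper_width: 0.0852
```

servo_tool(slide=[[0.9,-1.3,0.1],[1.8,-2.6,0.2],[2.6,-3.9,0.3],[3.5,-5.2,0.4],[4.4,-6.6,0.5]], rotation=[[0.01,0,-0.14],[0.02,0,-0.28],[0.03,0,-0.42],[0.04,0,-0.56],[0.05,0,-0.7]], grip=[8.5,8.5,8.5,8.5,8.5])

```text
t: 3.3
tcp_pos: [0.4743, 0.2374, 0.2105]
tool_rot: [0.211, 0.557, 0.794, 0.122]
force: [-0.4, 0.4, 0.2]
gripper_width: 0.085
```

servo_tool(slide=[[1.5,-0.5,0.1],[3.0,-0.9,0.3],[4.5,-1.4,0.4],[6.0,-1.9,0.6],[7.5,-2.3,0.7]], rotation=[[0.01,0,-0.14],[0.02,0,-0.28],[0.03,0,-0.42],[0.04,0,-0.56],[0.05,0,-0.68]], grip=[8.5,8.5,8.5,8.5,8.5])

```text
t: 3.8
tcp_pos: [0.4367, 0.2995, 0.1794]
tool_rot: [0.226, 0.265, 0.937, 0.025]
force: [1.1, -0.8, 0.3]
gripper_width: 0.0853
```

```bash
python3 log.py; python3 - <<'E'
from h import *
print(np.abs(fk(np.array(r.get_state()["joint_pos"]))[0]-cur()[0]).round(5))
m=np.array([np.cos(MY),np.sin(MY),0]);a=.45
R=grasp_R(a,MY,-1);g=np.array([*MO,.027])-.018*m
plan(tcp(g,R)-R.apply([0,0,.15]),R,5)
E
```

```text
{'t': 3.8, 'joint_pos': [0.6096, -0.285, 2.0987, -0.3714, 1.021, -0.2626], 'tcp_pos': [0.4367, 0.2995, 0.1794], 'tool_rot': [0.2257, 0.2654, 0.937, 0.0251], 'force': [1.0804, -0.7502, 0.3183], 'gripper_width': 0.0853}
[2.4e-04 1.7e-04 6.0e-05]
N 5 D 0.05 A 0.33
[0.76, 0.65, 0.04] [0.006, 0.001, -0.067]  
[1.51, 1.29, 0.08] [0.011, 0.001, -0.133]  
[2.27, 1.94, 0.12] [0.017, 0.002, -0.2]  
[3.03, 2.58, 0.16] [0.022, 0.002, -0.266]  
[3.79, 3.23, 0.2] [0.028, 0.003, -0.333] [0.71, -0.18, 2.03, -0.42, 1.05, -0.47] 
--
```

servo_tool(slide=[[0.9,0.8,0.0],[1.9,1.6,0.1],[2.8,2.4,0.1],[3.8,3.2,0.2],[3.8,3.2,0.2]], rotation=[[0.01,0,-0.08],[0.01,0,-0.17],[0.02,0,-0.25],[0.03,0,-0.33],[0.028,0.003,-0.333]], grip=[8.5,8.5,8.5,8.5,8.5])

```text
t: 4.3
tcp_pos: [0.4246, 0.3467, 0.1673]
tool_rot: [0.221, 0.111, 0.969, -0.024]
force: [-0.1, -0.4, -0.2]
gripper_width: 0.085
```

```bash
cat >> h.py <<'E'
def wcam(p0=None,R0=None):
    if p0 is None:p0,R0=cur()
    p=optics.camera_params("wrist");T=np.array(p["hand_eye"]);W=np.eye(4);W[:3,:3]=R0.as_matrix();W[:3,3]=p0
    C=np.linalg.inv(W@T);return {"intrinsics":p["intrinsics"],"dist":p["dist"],"R":C[:3,:3],"t":C[:3,3]}
BOX=np.array([[x,y,z] for x in(-.04,.04) for y in(-.025,.025) for z in(0,.05)])
def mpts(x,y,a,B):
    c,s=np.cos(a),np.sin(a);return np.c_[x+c*B[:,0]-s*B[:,1],y+s*B[:,0]+c*B[:,1],B[:,2]]
E
python3 log.py; python3 - <<'E'
from h import *
P=wcam();im=optics.get_image("wrist");cv2.imwrite("pics/w1_raw.png",im)
pr=proj("wrist",mpts(*MO,MY,BOX),P);print(pr.round(0).tolist())
for i,a in enumerate(pr):
    for j,b in enumerate(pr):
        if j>i and (BOX[i]!=BOX[j]).sum()==1: cv2.line(im,tuple(int(v) for v in a.round()),tuple(int(v) for v in b.round()),(0,0,255),1)
cv2.imwrite("pics/w1.png",im)
E
```

```text
{'t': 4.3, 'joint_pos': [0.7118, -0.1818, 2.0332, -0.4147, 1.0508, -0.466], 'tcp_pos': [0.4246, 0.3467, 0.1673], 'tool_rot': [0.2214, 0.111, 0.9685, -0.0245], 'force': [-0.0889, -0.4032, -0.1506], 'gripper_width': 0.085}
[[233.0, 147.0], [230.0, 180.0], [282.0, 147.0], [286.0, 180.0], [237.0, 200.0], [235.0, 234.0], [278.0, 200.0], [281.0, 233.0]]
```

View pics/w1.png

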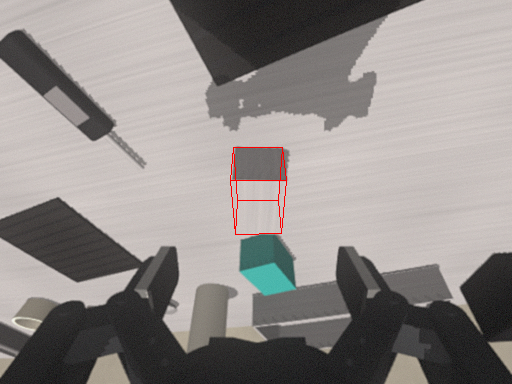

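The wrist picture shows the mould at (258,190), and the predicted box lies on its edges to within about 1 px. The turquoise look-alike is beyond it at (266,262). I'm going in to grasp.

servo_tool(slide=[[0,0,4.0],[0,0,8.0],[0,0,12.0],[0,0,14.0],[0,0,15.0]], rotation=[[0,0,0],[0,0,0],[0,0,0],[0,0,0],[0,0,0]], grip=[8.5,8.5,8.5,8.5,8.5])

```text
t: 4.85
tcp_pos: [0.4884, 0.3293, 0.0304]
tool_rot: [0.221, 0.113, 0.968, -0.026]
force: [-1.2, -0.5, -0.4]
gripper_width: 0.085
```

```bash
python3 log.py
```

```text
{'t': 4.85, 'joint_pos': [0.6065, 0.1101, 2.0142, -0.4826, 0.767, -0.4229], 'tcp_pos': [0.4884, 0.3293, 0.0304], 'tool_rot': [0.2205, 0.1131, 0.9685, -0.0257], 'force': [-1.2259, -0.4529, -0.4429], 'gripper_width': 0.085}
```

servo_tool(slide=[[0,0,0],[0,0,0],[0,0,0],[0,0,0],[0,0,0]], rotation=[[0,0,0],[0,0,0],[0,0,0],[0,0,0],[0,0,0]], grip=[4.5,4.5,4.5,4.5,4.5], grip_force=70)

```text
t: 5.35
tcp_pos: [0.4895, 0.3323, 0.0349]
tool_rot: [0.223, 0.112, 0.968, -0.023]
force: [-2.5, 0.4, 6.7]
gripper_width: 0.049
```

```bash
python3 log.py; python3 - <<'E'
from h import *
p,R=cur()
a=.45
# plan joint path: lift then to tray
hp=1.2
Ri=inv_R(a,hp,-1); gp=np.array([.52,-.31,.16])
q,e=ik(tcp(gp,Ri),Ri,[-.99,.37,1.6,.88,1.9,-.65]);print(q.round(2),e)
mid=np.array([.6,.05,.28])
print((R.inv()*Ri).as_rotvec().round(2))
E
```

```text
{'t': 5.35, 'joint_pos': [0.6097, 0.105, 2.0112, -0.4825, 0.7684, -0.4237], 'tcp_pos': [0.4895, 0.3323, 0.0349], 'tool_rot': [0.2231, 0.1119, 0.9681, -0.0234], 'force': [-2.5316, 0.374, 6.7406], 'gripper_width': 0.049}
[-0.99  0.42  1.6   0.87  1.85 -0.71] 2.7899436649825304e-09
[-0.61  1.14  1.75]
```

```bash
python3 - <<'E'
from h import *
p,R=cur()
plan(p+np.array([0.0,-.04,.16]),R,5)
E
```

```text
N 5 D 0.165 A 0.0
[-1.56, -0.76, -2.8] [0.0, 0.0, 0.0]  
[-3.13, -1.53, -5.6] [0.0, 0.0, 0.0]  
[-4.69, -2.29, -8.41] [0.0, 0.0, 0.0]  
[-6.26, -3.06, -11.21] [0.0, 0.0, 0.0]  
[-7.82, -3.82, -14.01] [0.0, 0.0, 0.0] [0.54, -0.19, 2.0, -0.36, 1.03, -0.66] 
--
```

servo_tool(slide=[[-1.3,0.0,-2.8],[-3.0,-1.0,-5.6],[-4.7,-2.0,-8.4],[-6.3,-2.9,-11.2],[-7.8,-3.8,-14.0]], rotation=[[0,0,0],[0,0,0],[0,0,0],[0,0,0],[0,0,0]], grip=[4.5,4.5,4.5,4.5,4.5])

```text
t: 5.85
tcp_pos: [0.4881, 0.2911, 0.1932]
tool_rot: [0.221, 0.112, 0.968, -0.025]
force: [0.5, -0.7, -2.5]
gripper_width: 0.0491
```

```bash
python3 log.py; python3 - <<'E'
from h import *
im=optics.get_image("scene");cv2.imwrite("pics/s2.png",cv2.resize(im[60:230,180:420],None,fx=3,fy=3,interpolation=cv2.INTER_CUBIC))
a=.45;Ri=inv_R(a,1.2,-1); gp=np.array([.52,-.31,.19])
plan(tcp(gp,Ri),Ri)
E
```

```text
{'t': 5.85, 'joint_pos': [0.5422, -0.1947, 1.9982, -0.3586, 1.0339, -0.6611], 'tcp_pos': [0.4881, 0.2911, 0.1932], 'tool_rot': [0.2212, 0.1119, 0.9685, -0.0247], 'force': [0.4677, -0.6844, -2.5222], 'gripper_width': 0.0491}
N 16 D 0.607 A 2.18
[-0.91, -3.65, 0.47] [-0.037, 0.071, 0.11]  
[-1.83, -7.31, 0.95] [-0.075, 0.142, 0.22]  
[-2.74, -10.96, 1.42] [-0.112, 0.213, 0.329]  
[-3.65, -14.62, 1.9] [-0.15, 0.285, 0.439]  
[-4.56, -18.27, 2.37] [-0.187, 0.356, 0.549] [-0.07, -0.34, 2.09, 0.27, 1.2, -0.99] 
--
[-2.64, -2.61, -0.79] [-0.037, 0.071, 0.11]  
[-5.28, -5.22, -1.59] [-0.075, 0.142, 0.22]  
[-7.93, -7.83, -2.38] [-0.112, 0.213, 0.329]  
[-10.57, -10.43, -3.17] [-0.15, 0.285, 0.439]  
[-13.21, -13.04, -3.97] [-0.187, 0.356, 0.549] [-0.61, -0.09, 1.95, 0.61, 1.55, -1.05] 
--
[-3.04, -0.7, -2.17] [-0.037, 0.071, 0.11]  
[-6.08, -1.4, -4.33] [-0.075, 0.142, 0.22]  
[-9.12, -2.09, -6.5] [-0.112, 0.213, 0.329]  
[-12.15, -2.79, -8.66] [-0.15, 0.285, 0.439]  
[-15.19, -3.49, -10.83] [-0.187, 0.356, 0.549] [-0.94, 0.31, 1.66, 0.83, 1.84, -0.76] 
--
[-1.93, 1.23, -3.03] [-0.037, 0.071, 0.11] [-0.99, 0.38, 1.6, 0.88, 1.88, -0.67]
```

View pics/s2.png

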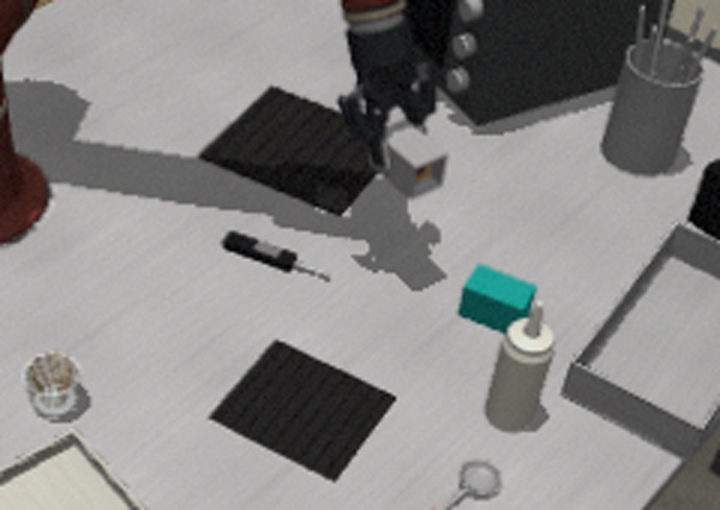

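Lifted: in the crop the mould is at (415,165), held level, with the block still visible in its mouth. Next I turn it over and carry it to the tray.

servo_tool(slide=[[-0.9,-3.7,0.5],[-1.8,-7.3,0.9],[-2.7,-11.0,1.4],[-3.7,-14.6,1.9],[-4.6,-18.3,2.4]], rotation=[[-0.037,0.071,0.11],[-0.075,0.142,0.22],[-0.112,0.213,0.33],[-0.15,0.285,0.44],[-0.187,0.356,0.549]], grip=[4.5,4.5,4.5,4.5,4.5])

```text
t: 6.4
tcp_pos: [0.4973, 0.1007, 0.1906]
tool_rot: [0.056, 0.351, 0.923, 0.146]
force: [0.5, 0.2, -3.4]
gripper_width: 0.0493
```

servo_tool(slide=[[-2.6,-2.6,-0.8],[-5.3,-5.2,-1.6],[-7.9,-7.8,-2.4],[-10.6,-10.4,-3.2],[-13.2,-13.0,-4.0]], rotation=[[-0.037,0.071,0.11],[-0.075,0.142,0.22],[-0.112,0.213,0.33],[-0.15,0.285,0.44],[-0.187,0.356,0.549]], grip=[4.5,4.5,4.5,4.5,4.5])

```text
t: 6.9
tcp_pos: [0.506, -0.0894, 0.1888]
tool_rot: [-0.115, 0.55, 0.771, 0.299]
force: [1.0, -0.9, -1.8]
gripper_width: 0.0489
```

```bash
python3 log.py; python3 - <<'E'
from h import *
a=.45;Ri=inv_R(a,1.2,-1); gp=np.array([.52,-.31,.19])
plan(tcp(gp,Ri),Ri)
E
```

```text
{'t': 6.9, 'joint_pos': [-0.6139, -0.0804, 1.9517, 0.603, 1.5414, -1.049], 'tcp_pos': [0.506, -0.0894, 0.1888], 'tool_rot': [-0.1154, 0.55, 0.7714, 0.2985], 'force': [0.9637, -0.9036, -1.8393], 'gripper_width': 0.0489}
N 6 D 0.226 A 0.81
[-2.97, -0.61, -2.23] [-0.038, 0.072, 0.108]  
[-5.95, -1.22, -4.46] [-0.076, 0.143, 0.216]  
[-8.92, -1.83, -6.69] [-0.114, 0.215, 0.324]  
[-11.89, -2.44, -8.92] [-0.152, 0.286, 0.432]  
[-14.87, -3.05, -11.15] [-0.191, 0.358, 0.54] [-0.94, 0.31, 1.66, 0.83, 1.84, -0.76] 
--
[-1.81, 1.26, -3.06] [-0.038, 0.072, 0.108] [-0.99, 0.38, 1.6, 0.88, 1.88, -0.67]
```

servo_tool(slide=[[-3.0,-0.6,-2.2],[-5.9,-1.2,-4.5],[-8.9,-1.8,-6.7],[-11.9,-2.4,-8.9],[-14.9,-3.0,-11.2]], rotation=[[-0.038,0.072,0.108],[-0.076,0.143,0.216],[-0.114,0.215,0.324],[-0.152,0.286,0.432],[-0.191,0.358,0.54]], grip=[4.5,4.5,4.5,4.5,4.5])

```text
t: 7.4
tcp_pos: [0.5176, -0.2775, 0.1922]
tool_rot: [-0.273, 0.682, 0.534, 0.419]
force: [0.7, 0.4, -2.1]
gripper_width: 0.0492
```

```bash
python3 - <<'E'
from h import *
a=.45;Ri=inv_R(a,1.2,-1); gp=np.array([.52,-.31,.15])
plan(tcp(gp,Ri),Ri)
E
```

```text
N 2 D 0.055 A 0.13
[-2.64, 0.4, -0.54] [-0.019, 0.036, 0.053]  
[-5.28, 0.8, -1.08] [-0.039, 0.071, 0.107] [-0.99, 0.43, 1.61, 0.86, 1.84, -0.72]
```

servo_tool(slide=[[-2.6,0.4,-0.5],[-5.3,0.8,-1.1],[-5.3,0.8,-1.1],[-5.3,0.8,-1.1],[-5.3,0.8,-1.1]], rotation=[[-0.019,0.036,0.053],[-0.039,0.071,0.107],[-0.039,0.071,0.107],[-0.039,0.071,0.107],[-0.039,0.071,0.107]], grip=[4.5,4.5,4.5,4.5,4.5])

```text
t: 7.9
tcp_pos: [0.5189, -0.3133, 0.1546]
tool_rot: [-0.298, 0.698, 0.482, 0.438]
force: [0.1, -0.5, -2.9]
gripper_width: 0.0492
```

```bash
python3 log.py; python3 - <<'E'
from h import *
p,R=cur();Ps=cam("scene")
# predicted mould: grasp TCP->mould rel from grasp (tcp .4895,.3323,.0349)
T0=rot([0.2231,0.1119,0.9681,-0.0234]);Rm=Rn.from_euler('z',MY)
off=T0.inv().apply(np.array([*MO,0])-np.array([.4895,.3323,.0349]));Rr=T0.inv()*Rm
np.savez("rel.npz",off=off,Rr=Rr.as_quat())
W=(R*Rr).apply(BOX)+p+R.apply(off)
mx=(R*Rr).apply([1,0,0]);mo=p+R.apply(off)+(R*Rr).apply([.04,0,.025]);print("axis",mx.round(3),"mouth",mo.round(4))
for n in("scene","top"):
    im=optics.get_image(n);pr=proj(n,W)
    for i,a in enumerate(pr):
        for j,b in enumerate(pr):
            if j>i and (BOX[i]!=BOX[j]).sum()==1: cv2.line(im,tuple(int(v) for v in a.round()),tuple(int(v) for v in b.round()),(0,0,255),1)
    c=pr.mean(0).astype(int);c=np.clip(c,[90,80],[420,300]);print(n,c)
    cv2.imwrite(f"pics/{n}3.png",cv2.resize(im[c[1]-80:c[1]+80,c[0]-90:c[0]+90],None,fx=4,fy=3.7,interpolation=cv2.INTER_CUBIC))
E
```

```text
{'t': 7.9, 'joint_pos': [-0.9876, 0.4306, 1.6059, 0.8641, 1.8436, -0.7204], 'tcp_pos': [0.5189, -0.3133, 0.1546], 'tool_rot': [-0.2984, 0.6977, 0.4817, 0.4383], 'force': [0.135, -0.4762, -2.9476], 'gripper_width': 0.0492}
axis [ 0.009 -0.004 -1.   ] mouth [ 0.5221 -0.3039  0.0951]
scene [199 216]
top [320 188]
```

View pics/scene3.png

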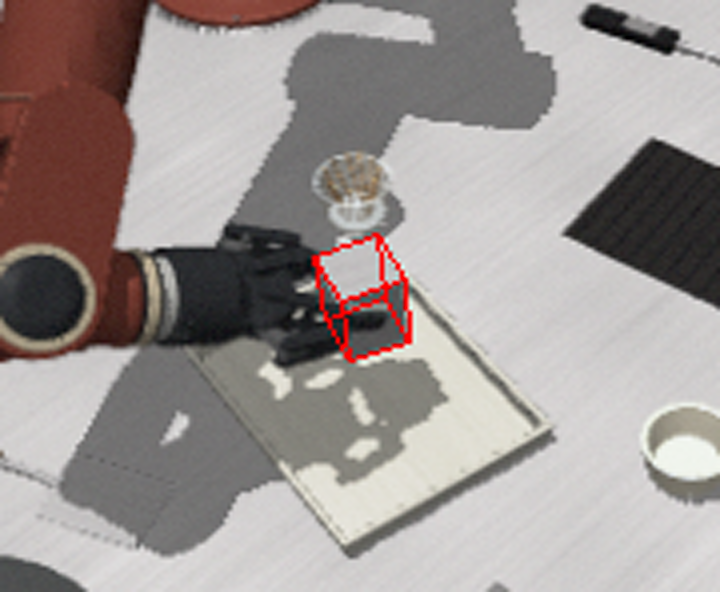

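View pics/top3.png

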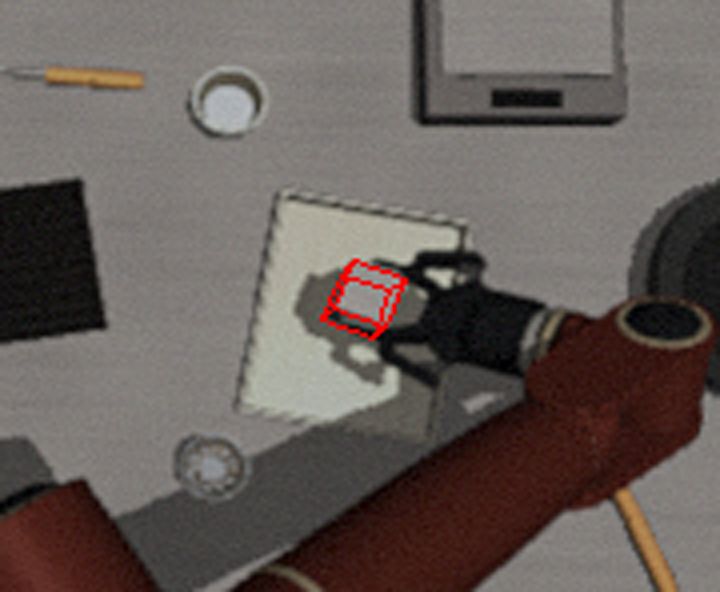

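The overlays in both views fit the held mould: it is inverted, with its mouth at about (0.522, -0.304, 0.095) over the tray. Now lowering it.

servo_tool(slide=[[-1.6,0,0.8],[-3.2,0,1.5],[-4.8,0,2.3],[-6.4,0,3.1],[-7.2,0,3.5]], rotation=[[0,0,0],[0,0,0],[0,0,0],[0,0,0],[0,0,0]], grip=[4.5,4.5,4.5,4.5,4.5])

```text
t: 8.5
tcp_pos: [0.5179, -0.3127, 0.0704]
tool_rot: [-0.301, 0.698, 0.48, 0.438]
force: [-0.0, -0.2, -2.9]
gripper_width: 0.0492
```

```bash
cat > mo.py <<'E'
from h import *
def mould():
    d=np.load("rel.npz");p,R=cur();Rr=Rn.from_quat(d["Rr"])
    print("axis",(R*Rr).apply([1,0,0]).round(3),"mouth",(p+R.apply(d["off"])+(R*Rr).apply([.04,0,.025])).round(4),"down in tool(1cm)",R.inv().apply([0,0,-1]).round(3))
if __name__=="__main__": mould()
E
python3 log.py; python3 mo.py
```

```text
{'t': 8.5, 'joint_pos': [-0.9885, 0.5579, 1.6027, 0.8428, 1.7658, -0.8113], 'tcp_pos': [0.5179, -0.3127, 0.0704], 'tool_rot': [-0.3009, 0.6981, 0.4796, 0.4383], 'force': [-0.0279, -0.1503, -2.8885], 'gripper_width': 0.0492}
axis [ 0.005  0.001 -1.   ] mouth [ 0.5209 -0.3031  0.0109] down in tool(1cm) [-0.901 -0.     0.435]
```

servo_tool(slide=[[-0.2,0,0.1],[-0.4,0,0.2],[-0.55,0,0.27],[-0.7,0,0.33],[-0.7,0,0.33]], rotation=[[0,0,0],[0,0,0],[0,0,0],[0,0,0],[0,0,0]], grip=[4.5,4.5,4.5,4.5,4.5])

```text
t: 9.0
tcp_pos: [0.5189, -0.3143, 0.0663]
tool_rot: [-0.299, 0.698, 0.481, 0.439]
force: [-1.3, 0.9, -3.1]
gripper_width: 0.0492
```

```bash
python3 log.py; python3 mo.py
```

```text
{'t': 9.0, 'joint_pos': [-0.9886, 0.5657, 1.5986, 0.8419, 1.76, -0.8184], 'tcp_pos': [0.5189, -0.3143, 0.0663], 'tool_rot': [-0.2986, 0.698, 0.481, 0.4385], 'force': [-1.276, 0.9464, -3.1206], 'gripper_width': 0.0492}
axis [ 0.008 -0.003 -1.   ] mouth [ 0.5221 -0.3049  0.0068] down in tool(1cm) [-0.899 -0.005  0.437]
```

servo_tool(slide=[[1.2,0,-0.6],[1.2,0,-0.6],[-0.6,0,0.3],[-0.6,0,0.3],[-0.6,0,0.3]], rotation=[[0,0,0],[0,0,0],[0,0,0],[0,0,0],[0,0,0]], grip=[4.5,4.5,4.5,4.5,4.5])

```text
t: 9.5
tcp_pos: [0.5207, -0.3158, 0.0622]
tool_rot: [-0.296, 0.697, 0.481, 0.441]
force: [3.4, -3.1, 4.2]
gripper_width: 0.0495
```

```bash
python3 log.py; python3 mo.py
```

```text
{'t': 9.5, 'joint_pos': [-0.9887, 0.575, 1.594, 0.845, 1.7545, -0.8255], 'tcp_pos': [0.5207, -0.3158, 0.0622], 'tool_rot': [-0.2963, 0.6975, 0.4813, 0.4405], 'force': [3.4277, -3.1042, 4.1677], 'gripper_width': 0.0495}
axis [ 0.014 -0.004 -1.   ] mouth [ 0.5242 -0.3065  0.0027] down in tool(1cm) [-0.9   -0.011  0.436]
```

servo_tool(slide=[[1.6,0,-0.8],[0,0,0],[1.6,0,-0.8],[0,0,0],[1.6,0,-0.8]], rotation=[[0,0,0],[0,0,0],[0,0,0],[0,0,0],[0,0,0]], grip=[4.5,4.5,4.5,4.5,4.5])

```text
t: 10.0
tcp_pos: [0.5173, -0.3125, 0.0741]
tool_rot: [-0.302, 0.698, 0.479, 0.438]
force: [0.4, -0.3, -3.5]
gripper_width: 0.0494
```

```bash
python3 log.py; python3 mo.py; python3 - <<'E'
from h import *
im=optics.get_image("scene");cv2.imwrite("pics/s4.png",cv2.resize(im[150:290,130:290],None,fx=4.5,fy=4,interpolation=cv2.INTER_CUBIC))
E
```

```text
{'t': 10.0, 'joint_pos': [-0.9889, 0.5514, 1.6044, 0.8428, 1.7699, -0.8062], 'tcp_pos': [0.5173, -0.3125, 0.0741], 'tool_rot': [-0.3015, 0.6983, 0.4792, 0.4379], 'force': [0.4, -0.2663, -3.4863], 'gripper_width': 0.0494}
axis [ 0.003  0.002 -1.   ] mouth [ 0.5202 -0.3028  0.0146] down in tool(1cm) [-0.901  0.001  0.435]
```

View pics/s4.png

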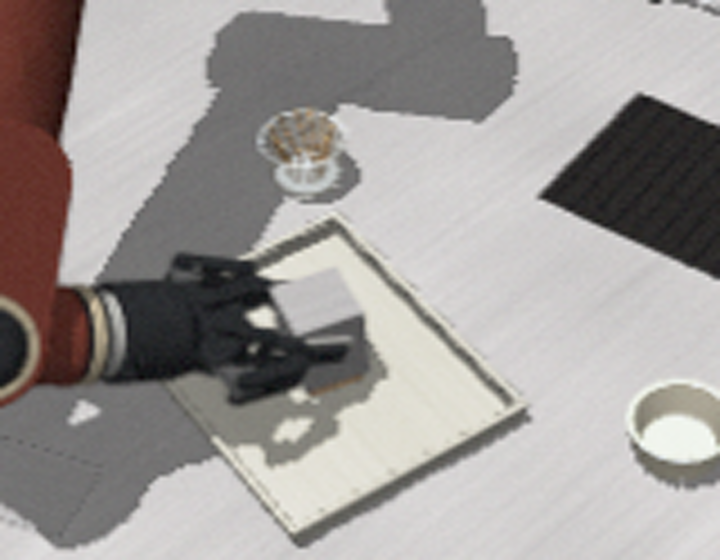

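A brown strip now shows under the mould's rim at crop (340,385), so the block seems to be out. I lift straight up to see.

servo_tool(slide=[[1.3,0,-0.6],[2.7,0,-1.3],[4.1,0,-2.0],[5.4,0,-2.6],[6.8,0,-3.3]], rotation=[[0,0,0],[0,0,0],[0,0,0],[0,0,0],[0,0,0]], grip=[4.5,4.5,4.5,4.5,4.5])

```text
t: 10.55
tcp_pos: [0.5184, -0.314, 0.1543]
tool_rot: [-0.299, 0.698, 0.481, 0.438]
force: [0.5, -0.2, -1.8]
gripper_width: 0.0495
```

```bash
python3 log.py; python3 mo.py; python3 - <<'E'
from h import *
im=optics.get_image("scene");cv2.imwrite("pics/s5.png",cv2.resize(im[150:290,130:290],None,fx=4.5,fy=4,interpolation=cv2.INTER_CUBIC))
E
```

```text
{'t': 10.55, 'joint_pos': [-0.989, 0.4317, 1.6056, 0.8641, 1.8441, -0.7202], 'tcp_pos': [0.5184, -0.314, 0.1543], 'tool_rot': [-0.2987, 0.698, 0.481, 0.4385], 'force': [0.459, -0.1599, -1.7746], 'gripper_width': 0.0495}
axis [ 0.008 -0.003 -1.   ] mouth [ 0.5215 -0.3046  0.0948] down in tool(1cm) [-0.899 -0.005  0.437]
```

View pics/s5.png

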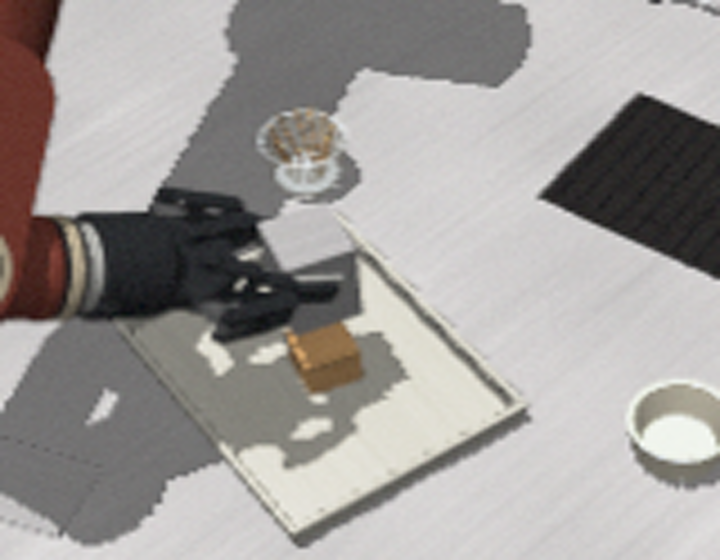

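The block sits on the tray floor at crop (325,357), and the mould is empty. I carry the mould on to the mat.

```bash
python3 - <<'E'
from h import *
Ri=inv_R(.45,1.2,-1)
plan(np.array([.575,.0135,.155]),Ri,10)
E
```

```text
N 10 D 0.333 A 0.01
[1.42, -0.66, 2.94] [0.0, 0.0, 0.001]  
[2.83, -1.31, 5.89] [0.0, 0.001, 0.002]  
[4.25, -1.97, 8.83] [0.0, 0.001, 0.003]  
[5.66, -2.63, 11.77] [0.0, 0.001, 0.004]  
[7.08, -3.29, 14.72] [0.0, 0.002, 0.005] [-0.79, 0.24, 1.85, 0.97, 1.67, -0.65] 
--
[1.41, -0.66, 2.95] [0.0, 0.0, 0.001]  
[2.81, -1.33, 5.89] [0.0, 0.001, 0.002]  
[4.22, -1.99, 8.84] [0.0, 0.001, 0.003]  
[5.63, -2.66, 11.78] [0.0, 0.001, 0.004]  
[7.04, -3.32, 14.73] [0.0, 0.002, 0.005] [-0.53, 0.12, 1.99, 1.11, 1.47, -0.55] 
--
```

servo_tool(slide=[[1.4,-0.7,2.9],[2.8,-1.3,5.9],[4.2,-2.0,8.8],[5.7,-2.6,11.8],[7.1,-3.3,14.7]], rotation=[[0,0,0],[0,0,0],[0,0,0],[0,0,0],[0,0,0]], grip=[4.5,4.5,4.5,4.5,4.5])

```text
t: 11.1
tcp_pos: [0.5463, -0.1485, 0.1526]
tool_rot: [-0.299, 0.698, 0.481, 0.439]
force: [0.8, -1.0, -2.4]
gripper_width: 0.0494
```

servo_tool(slide=[[1.4,-0.7,2.9],[2.8,-1.3,5.9],[4.2,-2.0,8.8],[5.6,-2.6,11.8],[7.0,-3.3,14.7]], rotation=[[0,0,0],[0,0,0],[0,0,0],[0,0,0],[0,0,0]], grip=[4.5,4.5,4.5,4.5,4.5])

```text
t: 11.6
tcp_pos: [0.5739, 0.0154, 0.1512]
tool_rot: [-0.299, 0.698, 0.481, 0.439]
force: [-1.0, -0.2, -2.3]
gripper_width: 0.0496
```

```bash
python3 log.py; python3 mo.py; python3 - <<'E'
from h import *
im=optics.get_image("top");cv2.imwrite("pics/t6.png",cv2.resize(im[110:270,190:370],None,fx=4,fy=3.7,interpolation=cv2.INTER_CUBIC))
E
```

```text
{'t': 11.6, 'joint_pos': [-0.5239, 0.1249, 1.9924, 1.1066, 1.4619, -0.5614], 'tcp_pos': [0.5739, 0.0154, 0.1512], 'tool_rot': [-0.2988, 0.698, 0.4808, 0.4386], 'force': [-1.0019, -0.1678, -2.2635], 'gripper_width': 0.0496}
axis [ 0.008 -0.002 -1.   ] mouth [0.5771 0.0248 0.0917] down in tool(1cm) [-0.9   -0.005  0.437]
```

View pics/t6.png

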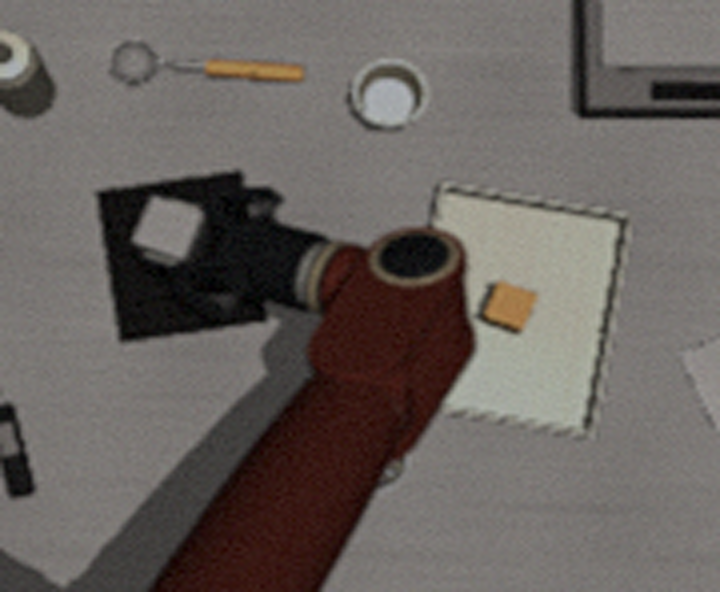

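```bash
python3 - <<'E'
from h import *
p,R=cur();q0=np.array(r.get_state()["joint_pos"])
q,e=ik(p-[0,0,.0865],R,q0);R1,R2,R3,Rt=basis(q);print(q.round(3),e)
el=np.array([0,0,.2369])+R1[:,1]*.0742+R2[:,2]*.4264; wr=p-[0,0,.0865]-R.apply([0,0,.2545])
print("wrist",wr.round(3),"elbow",el.round(3),"elbow+off",(el+R3[:,0]*.0945).round(3))
plan(p-[0,0,.08],R,5)
E
```

```text
[-0.518  0.293  1.989  1.13   1.391 -0.71 ] 1.2453760245279e-11
wrist [ 0.491 -0.195  0.175] elbow [0.144 0.003 0.645] elbow+off [0.09  0.034 0.574]
N 5 D 0.08 A 0.0
[-1.44, -0.0, 0.7] [0.0, 0.0, 0.0]  
[-2.88, -0.01, 1.39] [0.0, 0.0, 0.0]  
[-4.32, -0.01, 2.09] [0.0, 0.0, 0.0]  
[-5.76, -0.02, 2.78] [0.0, 0.0, 0.0]  
[-7.2, -0.02, 3.48] [0.0, 0.0, 0.0] [-0.52, 0.28, 1.99, 1.13, 1.4, -0.7] 
--
```

servo_tool(slide=[[-1.6,0,0.8],[-3.2,0,1.5],[-4.8,0,2.3],[-6.2,0,3.0],[-6.9,0,3.3]], rotation=[[0,0,0],[0,0,0],[0,0,0],[0,0,0],[0,0,0]], grip=[4.5,4.5,4.5,4.5,4.5])

```text
t: 12.15
tcp_pos: [0.5733, 0.0138, 0.0732]
tool_rot: [-0.3, 0.698, 0.48, 0.438]
force: [0.1, 0.1, -2.1]
gripper_width: 0.0495
```

servo_tool(slide=[[-0.2,0,0.1],[-0.4,0,0.2],[-0.6,0,0.3],[-0.8,0,0.4],[-0.9,0,0.43]], rotation=[[0,0,0],[0,0,0],[0,0,0],[0,0,0],[0,0,0]], grip=[4.5,4.5,4.5,4.5,4.5])

```text
t: 12.65
tcp_pos: [0.5742, 0.0133, 0.0647]
tool_rot: [-0.299, 0.698, 0.481, 0.439]
force: [-0.1, 0.0, -2.0]
gripper_width: 0.0493
```

```bash
python3 log.py; python3 mo.py
```

```text
{'t': 12.65, 'joint_pos': [-0.527, 0.2976, 1.9826, 1.1263, 1.3924, -0.7107], 'tcp_pos': [0.5742, 0.0133, 0.0647], 'tool_rot': [-0.2987, 0.6979, 0.4809, 0.4387], 'force': [-0.09, 0.0117, -2.0148], 'gripper_width': 0.0493}
axis [ 0.008 -0.003 -1.   ] mouth [0.5774 0.0228 0.0052] down in tool(1cm) [-0.9   -0.005  0.437]
```

Just about touching. I'll go down a few millimetres more to press it flat.

servo_tool(slide=[[-0.1,0,0.05],[-0.2,0,0.1],[-0.3,0,0.15],[-0.35,0,0.17],[-0.35,0,0.17]], rotation=[[0,0,0],[0,0,0],[0,0,0],[0,0,0],[0,0,0]], grip=[4.5,4.5,4.5,4.5,4.5])

```text
t: 13.15
tcp_pos: [0.5745, 0.0134, 0.0633]
tool_rot: [-0.3, 0.696, 0.481, 0.44]
force: [-6.3, -2.5, 10.7]
gripper_width: 0.0494
```

```bash
python3 log.py; python3 mo.py
```

```text
{'t': 13.15, 'joint_pos': [-0.5275, 0.3043, 1.9801, 1.1295, 1.3956, -0.7166], 'tcp_pos': [0.5745, 0.0134, 0.0633], 'tool_rot': [-0.3002, 0.6962, 0.481, 0.4403], 'force': [-6.3252, -2.517, 10.7105], 'gripper_width': 0.0494}
axis [ 0.01   0.002 -1.   ] mouth [0.5778 0.0231 0.0038] down in tool(1cm) [-0.902 -0.005  0.432]
```

servo_tool(slide=[[0.1,0,-0.05],[0.2,0,-0.1],[0.2,0,-0.1],[0.2,0,-0.1],[0.2,0,-0.1]], rotation=[[0,0,0],[0,0,0],[0,0,0],[0,0,0],[0,0,0]], grip=[4.5,4.5,5.5,7.0,8.5], grip_force=20)

```text
t: 13.65
tcp_pos: [0.574, 0.0134, 0.0626]
tool_rot: [-0.299, 0.698, 0.481, 0.438]
force: [0.1, -0.5, -0.5]
gripper_width: 0.081
```

servo_tool(slide=[[0,0,0],[0,0,0],[0,0,0],[0,0,0],[0,0,0]], rotation=[[0,0,0],[0,0,0],[0,0,0],[0,0,0],[0,0,0]], grip=[8.5,8.5,8.5,8.5,8.5])

```text
t: 14.15
tcp_pos: [0.5741, 0.0134, 0.0628]
tool_rot: [-0.299, 0.698, 0.481, 0.439]
force: [-0.1, 0.6, 0.0]
gripper_width: 0.085
```

```bash
python3 log.py; python3 - <<'E'
from h import *
for n,c in(("scene",(240,190)),("top",(250,180))):
    im=optics.get_image(n);cv2.imwrite(f"pics/{n}7.png",cv2.resize(im[c[1]-80:c[1]+80,c[0]-90:c[0]+90],None,fx=4,fy=3.7,interpolation=cv2.INTER_CUBIC))
E
```

```text
{'t': 14.15, 'joint_pos': [-0.5271, 0.3014, 1.9823, 1.1267, 1.3911, -0.7134], 'tcp_pos': [0.5741, 0.0134, 0.0628], 'tool_rot': [-0.2989, 0.698, 0.4807, 0.4386], 'force': [-0.131, 0.5734, 0.0145], 'gripper_width': 0.085}
```

View pics/scene7.png

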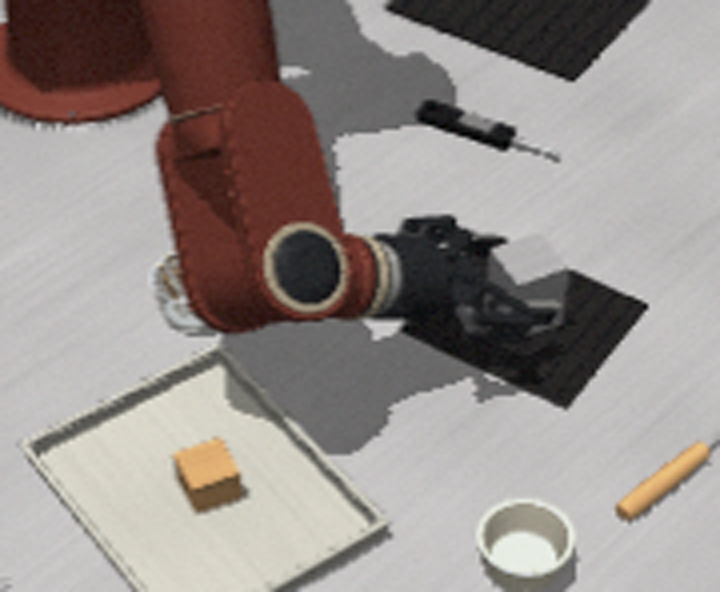

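View pics/top7.png

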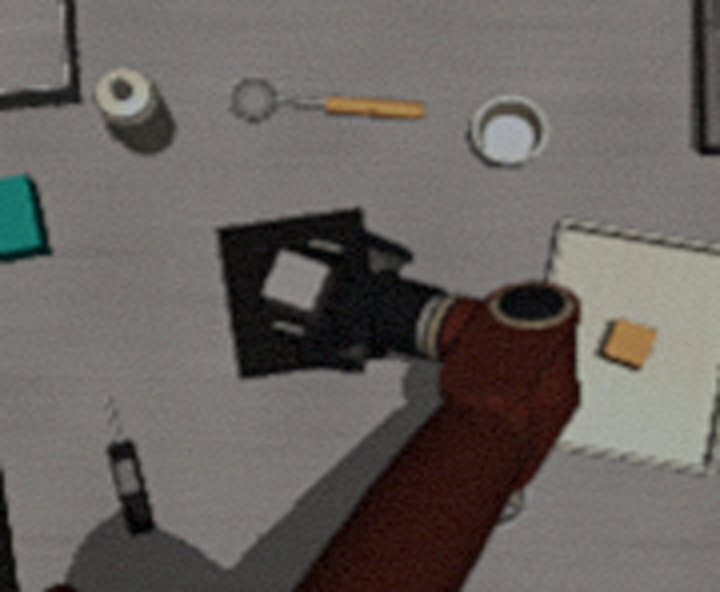

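The mould stands free on the mat between the open fingers. I retreat straight back along the tool.

servo_tool(slide=[[0,0,-1.5],[0,0,-4.0],[0,0,-7.0],[0,0,-10.0],[0,0,-13.0]], rotation=[[0,0,0],[0,0,0],[0,0,0],[0,0,0],[0,0,0]], grip=[8.5,8.5,8.5,8.5,8.5])

```text
t: 14.75
tcp_pos: [0.5311, -0.0974, 0.1205]
tool_rot: [-0.299, 0.698, 0.481, 0.439]
force: [0.2, 0.2, -0.6]
gripper_width: 0.0849
```

```bash
python3 log.py; python3 - <<'E'
from h import *
for n,c in(("scene",(260,190)),("top",(250,180))):
    im=optics.get_image(n)
    B=np.array([[x,y,z] for x in(-.025,.025) for y in(-.025,.025) for z in(.006,.086)])
    pr=proj(n,mpts(.5775,.0229,1.2,B))
    for i,a in enumerate(pr):
        for j,b in enumerate(pr):
            if j>i and (B[i]!=B[j]).sum()==1: cv2.line(im,tuple(int(v) for v in a.round()),tuple(int(v) for v in b.round()),(0,0,255),1)
    cv2.imwrite(f"pics/{n}8.png",cv2.resize(im[c[1]-80:c[1]+80,c[0]-90:c[0]+90],None,fx=4,fy=3.7,interpolation=cv2.INTER_CUBIC))
E
```

```text
{'t': 14.75, 'joint_pos': [-0.7427, 0.2143, 1.9555, 0.9935, 1.595, -0.698], 'tcp_pos': [0.5311, -0.0974, 0.1205], 'tool_rot': [-0.2987, 0.6981, 0.4807, 0.4385], 'force': [0.2123, 0.2453, -0.6423], 'gripper_width': 0.0849}
```

View pics/scene8.png

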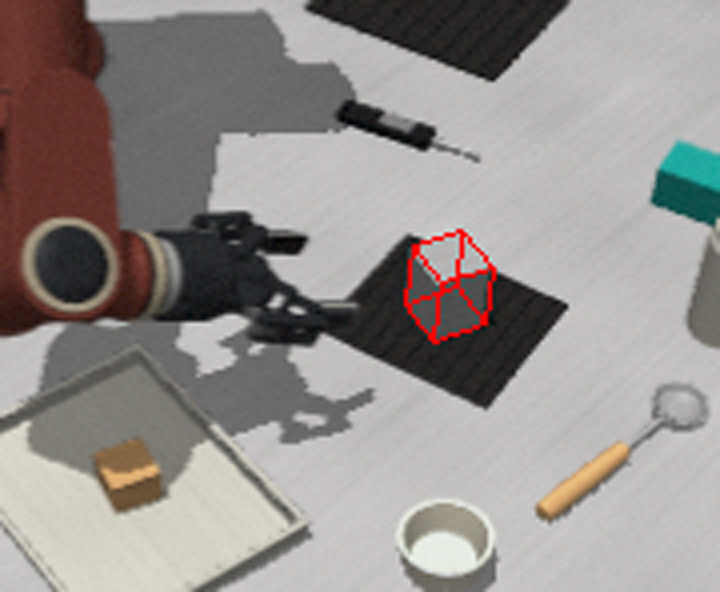

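View pics/top8.png

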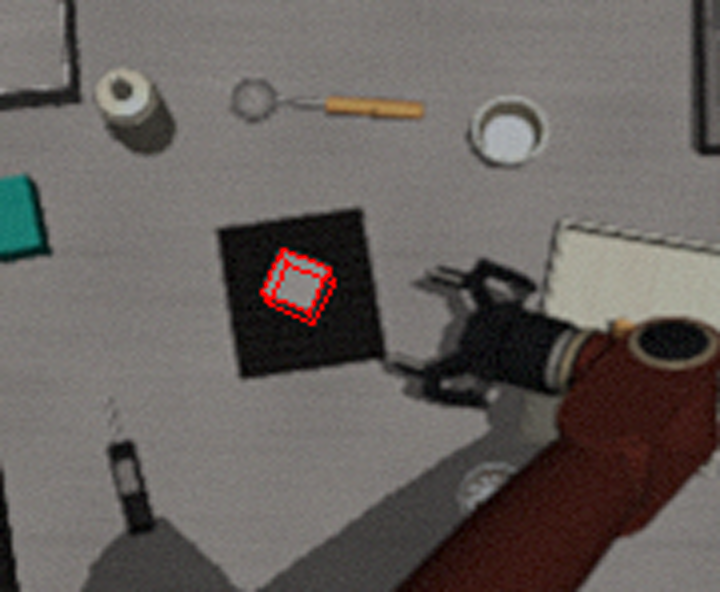

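Both views show the mould upright on the mat, matching the predicted box. The block is on the tray floor, the arm is clear and the bystanders are in place. Handing in.

```bash
python3 - <<'E'
from station import r
print(r.finish_job())
E
```

```text
the job is handed in; nothing more can be done
None
```

The block is out and lying on the tray floor, and the empty mould stands mouth-down near the centre of the 170 x 150 mat. I handed the job in at about 15 s of the 48 s allowed; it gave no verdict.

I picked the grey steel mould with beech showing in its mouth and left the turquoise look-alike alone. I gripped it near its closed end, turned it over and tapped it on the tray about three times. The block was then out, so I lifted straight up and carried the mould to the mat.

**Last checks:**
- **Mould:** in the scene and top pictures it matched the predicted upright box on the mat to about a pixel.
- **Block:** it was visible on the tray floor, and the gripper was clear with no contact force beyond noise.
- **Bystanders:** those in view looked unmoved. I judged this by eye and did not measure them, and the spatula was outside the final close-ups.

**Not confirmed:** I could not read the peak force of each tap, only the force at the end of a move. The first tap read about 7 N while pressing.

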